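# Close up a heat-sink module and gauge its cooling slot

### The job

First slide the loose blue heat-sink module along its rail until it butts flush against the white spacers of the fixed black module. Then take the green gauge from its stand and lower its blade into the slot left between the two modules, in hand and without dropping it, until its shoulder rests on the module tops; leave it standing there with the modules still closed up. Leave the red gauge and the other things on the bench where they are.

Things in the scene. Friction and masses are not known exactly. Their poses are not given: they have to be found in the camera images.
- chassis: Fixed aluminium rail plate 100 (x) x 260 (y) x 6 mm; origin: centre of its underside; y is the slide direction. Guide lips along y, 8 above the plate, |x| 33.5 to 38.5. On it a fixed black finned module, 64 (x) x 60 high (top at z 66), y from 45 to 125; on its -y face two white spacers 9 thick (y 36 to 45), 7 wide, at its x edges, 56 high.
- module: Loose blue finned module 64 (x) x 80 (y) x 60 mm high, about 0.35 kg, between the guide lips (1.5 play each side). Origin: centre of its underside, axes as the chassis. Its face y = +40 meets the spacers, its face y = -40 is free. Butted, its origin is at chassis y = -4, z = 6; it starts 20 to 45 short of that.
- slot (a point): Centre of the mouth of the slot formed when the module is butted, level with the module tops: chassis (0, 40.5, 66) mm. The slot is 9 wide (y), 50 long (x) between the spacers, 60 deep; its long upper edges are rounded, radius 4.
- green_gauge: Gauge with green head, 94 mm high, blade down in the stand. Origin: centre of the blade's tip (lowest point), z up. Steel blade 42 (x) x 6 (y), z 0 to 48, lower edge round; shoulder 60 (x) x 26 (y), z 48 to 60 (underside is the stop); grip tab 44 (x) x 14 (y), z 60 to 94, gripped across y. 0.14 kg. Fully in, its origin is 48 below point slot.
- red_gauge: The same gauge with a red head and a blade 12 thick (too thick for the slot), in the other place of the stand. Same origin and sizes otherwise. Not to be used.
- stand: Fixed grey stand 190 (x) x 70 (y) x 54 high, origin at the centre of its underside. Two slots, 56 long and 15 wide, centred at x = -46 and +46; each gauge hangs by its shoulder on the top, its tip 6 above the bench. Which gauge is in which slot varies.
- solder_reel: Reel of solder, blue flanges, 60 diameter, 46 high, upright; origin at the centre of its underside. Bystander.
- pliers: Pliers with orange handles, about 160 long (along x), 46 wide, 12 high, lying flat; origin at the bench under the middle. Bystander.
- screwdriver: Yellow-handled screwdriver, 170 long along x, lying flat. Bystander.
- multimeter: Yellow hand multimeter 150 (x) x 75 (y) x 36, lying flat; origin at the centre of its underside. Bystander.
- card_box: White paper box 90 (x) x 130 (y) x 50; origin at the centre of its underside. Bystander.
Not all that is in view belongs to the job. Several things have the shape of the green_gauge; the one meant has the colours described above.

How it is judged (in metres and radians):
On the way, in this order (a step that is already met when the one before it is completed fails the run):
1. the blue module is butted against the spacers, square on its rail (y of module in the frame of chassis above -0.0065 m and z of module in the frame of chassis below 0.01 m and angle between the y axis of module and the y axis of chassis, either way round below 0.06 rad and angle between module's own z axis and vertical below 0.05 rad), for 0.2 s.
2. the green gauge stands in the slot with its shoulder on the module tops (all of step 1 and z of green_gauge in the frame of chassis between 0.014 and 0.021 m and horizontal distance between green_gauge and slot below 0.007 m and angle between green_gauge's own z axis and vertical below 0.08 rad), for 0.2 s.
At the end, for the whole second after the job is handed in: The blue module is butted within 2.5 mm of the spacers, flat and square on the rail; the green gauge stands in the slot, within 7 mm of its centre, upright within 0.08 rad, its shoulder within 3 mm of resting on the module tops; both are at rest (all of step 2 and linear speed of each of green_gauge, module below 0.02 m/s); the robot touches nothing.
It fails at once if the red gauge is moved more than 25 mm (distance of red_gauge from where it was at the start of the episode above 0.025 m).
It fails at once if another thing on the bench (reel, pliers, screwdriver, multimeter, paper box) is moved more than 25 mm (distance of any of solder_reel, pliers, screwdriver, multimeter, card_box from where it was at the start of the episode above 0.025 m).
It fails at once if the green gauge falls into the slot (faster than 0.4 m/s there) (horizontal distance between green_gauge and slot below 0.012 m and z of green_gauge in the frame of chassis below 0.062 m and linear speed of green_gauge above 0.4 m/s).
It also fails if it takes over 58 s, if anything falls off the work surface, if the arm or the gripper's body presses on something with over 40 N, if the wrist force passes 120 N, or if a joint passes its speed limit or range.

### The arm

A 6-joint arm with a two-finger parallel gripper is mounted at the origin on the work surface. World frame = base frame: x ahead of the robot, y to its left, z up, the work surface at z = 0. Lengths are in mm, angles in rad, forces in N, time in s.
With the tool pointing down it reaches from about 300 to 750 mm from the base axis. Payload 8.5 kg.
Tool frame: the origin (TCP) lies between the finger pads; the fingertips stand 25 mm ahead of it and the grasp point (between the pads) lies 6 mm ahead of it; z points along the fingers, y is the line along which they close (so a half turn about z gives the same grasp; the last joint's range is limited). The gripper opens to 88 mm and grips with 3 to 60 N. Pads are 18 mm wide; open, the fingers measure 123 mm over their backs; the gripper's body (75 mm by 187 mm) begins 45 mm behind the grasp point.
Start: joints at [-1.459, 0.381, 1.297, -0, 1.464, -0.215], TCP at [176.552, -520.874, 263.748] pointing down, gripper open.
Joint ranges: [-3.11, 3.11], [-0.89, 2.33], [0.22, 2.48], [-1.42, 4.56], [0.17, 2.85], [-2.88, 2.88]. Speed limits (rad/s): [2.39, 2.39, 3.14, 3.14, 3.14, 3.14].

### API

Orientations are given as a rotation vector (axis times angle).
In Python, from plant import ctrl, claw, kin, imaging, look_for, silhouettes, status gives the robot as it stands. Calls block until the motion is done:
- ctrl.reach(position, orientation): joint-space move of the TCP to a pose.
- ctrl.line_to(position, ori=None, vel=150): straight line of the TCP; ori=None keeps the orientation; vel is the mean speed in mm/s.
- ctrl.set_joints(angles): joint-space move.
- claw.gripper_to(opening, squeeze=None): finger opening in mm; squeeze is the grip in N (None keeps the last); returns when the fingers have stopped.
- ctrl.hold(seconds).
- kin.ik(position, orientation): joint angles nearest the present ones, or None.
- imaging.snapshot(name): name is "side" or "top"; returns a dict with "image" (480x640x3 uint8, red, green, blue), "fx", "fy", "cx", "cy" (pixels), "R" (3x3) and "t" (3): a world point X has camera coordinates R X + t. Camera axes: x right, y down, z forward; pixel columns grow to the right and rows downward; lengths in mm; the calibration is good to about 2 mm. A picture is of the moment at which its call begins. There is no depth.
A pose or a line that the arm cannot do raises ctrl.IKError and nothing moves.
- ctrl.finish_job(): hands the job in; it is judged then, once.
Trained networks look in a picture, given as the dict that the camera call returned (one of the last four; its "shot" number tells which), for a name from the list of things; names that differ only in an ending like _2 or _b are one class to them, and where a whole thing is asked for, a point or a joint stands for the part that bears it (a point fixed in the world has none). Each returns a list of dicts, best first, with "confidence" (0 to 1); they miss things now and then, are a little off and sometimes report something else, mostly with a low value. They report only what shows in the picture. A call takes as long as a camera call. They do not tell look-alikes from the thing itself.
- look_for(label, picture): "uv" ([column, row] in pixels, amid what is visible of it).
- silhouettes(label, picture): "mask" (480x640 bool, what is visible of it) and "uv" ([column, row] in pixels, amid what is visible of it).
Readings, each from a call of its own:
- status.current_time_s(): time.
- status.current_q(): joint angles.
- status.current_qvel(): joint speeds.
- status.current_tau(): joint torques, N m.
- status.current_eef_pos(): TCP position.
- status.current_ee_rot(): TCP orientation.
- status.current_force(): force on the tool from outside, world axes, zero at the start.
- status.current_moment(): the same for the moment, N m.
- status.current_opening(): finger opening in mm.
- status.current_grasp_force(): force on a finger pad.
Only numpy, scipy, OpenCV 4.12 (cv2) and the standard library are available. Lean on these libraries where they do the work, as an engineer would, in place of code of your own. Each camera call takes 0.05 s, during which the arm holds its last target. There are 200 camera calls.

## Working session

There is one attempt and no reset: what is moved stays moved. The work goes in short steps, each a Python script; the robot and the scene stay as the last script left them, time stands still between calls to the robot, and variables do not carry over. Pictures are saved under pics/ and viewed, at most 10 in all, crops included, and the job is handed in when it is done.

```bash
mkdir -p pics; ls; python3 - <<'E'
from plant import *
import cv2,numpy as np,pickle
S={}
for n in("top","side"):
    s=imaging.snapshot(n);S[n]=s
    cv2.imwrite(f"pics/{n}0.png",s["image"][:,:,::-1])
    print(n,s["fx"],s["fy"],s["cx"],s["cy"],np.round(s["R"],4).tolist(),np.round(s["t"],1))
    for l in("chassis","module","green_gauge","red_gauge","stand"):
        for d in silhouettes(l,s)[:3]:
            m=d["mask"];r=cv2.boundingRect(m.astype(np.uint8));print(l,np.round(d["uv"]),round(d["confidence"],2),r,m.sum());S.setdefault((n,l),[]).append((d["confidence"],m))
pickle.dump(S,open("s0.pkl","wb"));print(status.current_time_s())
E
```

```text
pics
top 440.1551187959821 440.1551187959821 315.7350412559953 241.18769421876817 [[0.0003, -0.9995, 0.03], [-0.9974, -0.0025, -0.0716], [0.0717, -0.0299, -0.997]] [ -3.8 510.7 972.3]
chassis [233. 220.] 0.59 (186, 194, 123, 60) 3902
chassis [495. 208.] 0.46 (489, 162, 14, 71) 469
module [257. 226.] 0.72 (238, 206, 41, 34) 1115
module [236. 224.] 0.46 (186, 194, 123, 59) 4021
green_gauge [370. 290.] 0.91 (359, 275, 18, 28) 345
green_gauge [444. 357.] 0.83 (435, 342, 24, 30) 428
green_gauge [419. 225.] 0.7 (411, 211, 19, 29) 395
red_gauge [419. 227.] 0.9 (411, 211, 19, 29) 405
stand [414. 247.] 0.61 (394, 202, 50, 89) 2209
side 466.85068361136854 466.85068361136854 313.25731873709026 231.27837712651296 [[1.0, -0.0012, -0.0005], [-0.0013, -0.768, -0.6405], [0.0004, 0.6405, -0.768]] [-480.6   53.7 1116.4]
chassis [356. 210.] 0.88 (316, 156, 49, 93) 2226
module [341. 205.] 0.97 (326, 186, 29, 41) 969
green_gauge [298. 331.] 0.95 (284, 320, 33, 24) 577
green_gauge [233. 318.] 0.62 (222, 302, 26, 36) 486
green_gauge [278. 280.] 0.6 (264, 266, 30, 32) 691
red_gauge [346. 323.] 0.91 (331, 312, 31, 24) 554
red_gauge [342. 203.] 0.28 (326, 185, 30, 43) 1064
stand [323. 345.] 0.9 (274, 313, 99, 55) 2729
0.6
```

View pics/top0.png

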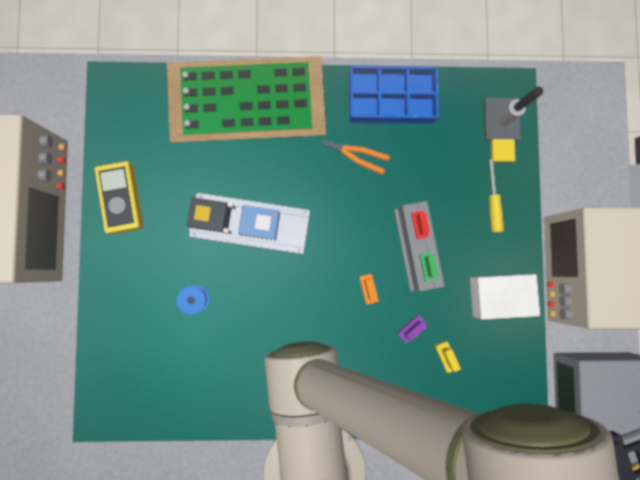

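View pics/side0.png

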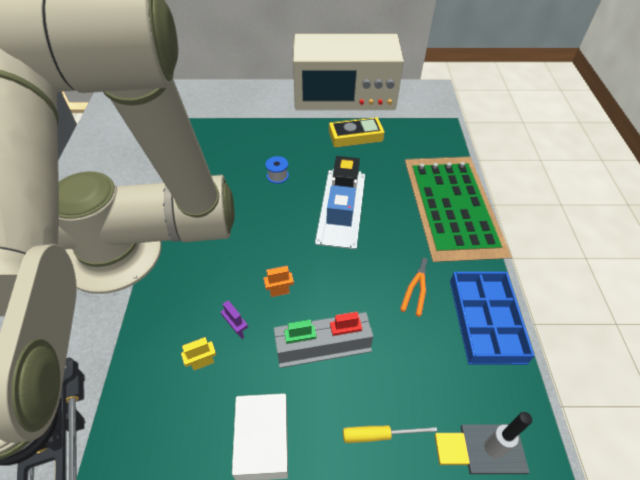

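Top view: the rail is at about (248,223) with the black module at its left end and the blue one at (258,222). The stand is at (419,247), with the red gauge at (420,224) and the green one at (429,266). The orange, purple and yellow pieces are decoys. Next I'll fit model silhouettes in both views.

```bash
cat > fit.py <<'E'
import cv2,numpy as np
from scipy.optimize import minimize
SS=4
def box(x0,x1,y0,y1,z0,z1): return np.array([[x,y,z] for x in(x0,x1) for y in(y0,y1) for z in(z0,z1)],float)
def proj(s,P):
    c=P@np.array(s["R"]).T+np.array(s["t"]); return c[:,:2]/c[:,2:]*[s["fx"],s["fy"]]+[s["cx"],s["cy"]]
def pose(P,x,y,a,z=0):
    c,n=np.cos(a),np.sin(a); return P@np.array([[c,n,0],[-n,c,0],[0,0,1]])+[x,y,z]
def render(s,parts):
    m=np.zeros((480*SS,640*SS),np.uint8)
    for P in parts:
        h=cv2.convexHull(proj(s,P).astype(np.float32))
        cv2.fillConvexPoly(m,np.round((h*SS+(SS-1)/2)*16).astype(np.int32),255,shift=4)
    return cv2.resize(m,(640,480),interpolation=cv2.INTER_AREA)/255.
def fit(obs,model,p0,step):
    """obs: list of (snapshot, mask, key); model(p,key)->parts"""
    def cost(p): return sum(np.abs(render(s,model(p,k))-m).sum()/m.sum() for s,m,k in obs)
    p0=np.array(p0,float);sx=np.vstack([p0]+[p0+np.eye(len(p0))[i]*step[i] for i in range(len(p0))])
    for _ in range(2):
        r=minimize(cost,p0,method="Nelder-Mead",options=dict(initial_simplex=sx-sx[0]+p0,xatol=.01,fatol=1e-5,maxiter=600));p0=r.x
    return r.x,r.fun
def green(img,hue=(50,75)):
    h=cv2.cvtColor(img,cv2.COLOR_RGB2HSV); return h
PLATE=[box(-50,50,-130,130,0,6),box(-38.5,38.5,-130,130,6,14)]; BLACK=[box(-32,32,45,125,6,66)]
BLUE=box(-32,32,-40,40,0,60)
GA=[box(-30,30,-13,13,48,60),box(-22,22,-7,7,60,94)]
STAND=[box(-95,95,-35,35,0,54)]
E
cat > a.py <<'E'
import pickle;from fit import *
S=pickle.load(open("s0.pkl","rb"))
T,D=S["top"],S["side"]
un=lambda n,*l:np.any([m for k,i in l for m in [S[(n,k)][i][1]]],0).astype(float)
def chas(p,k):
    b=pose(BLUE+[0,p[3],6],*p[:3])
    if k=="b": return [b]
    return [pose(q,*p[:3]) for q in PLATE+BLACK]+[b]
f=lambda p,k:[pose(q,*p[:3],z=6) for q in GA]
def st(p,k): return [pose(q,*p[:3]) for q in STAND]
o=[(T,un("top",("chassis",0),("module",1)),"w"),(D,un("side",("chassis",0),("module",0)),"w"),(T,un("top",("module",0)),"b"),(D,un("side",("module",0)),"b")]
for ob in (o,[o[0],o[2]],[o[1],o[3]]):
    p,c=fit(ob,chas,[540,155,-.1,-35],[10,10,.05,10]);print("chassis",p.round(3),c)
def gm(img,col):
    h,s,v=[a.astype(int) for a in cv2.split(cv2.cvtColor(img,cv2.COLOR_RGB2HSV))]
    return ((h>50)&(h<76)&(s>130)&(v>120) if col=="g" else ((h<6)|(h>172))&(s>130)&(v>100))
for col,c0 in (("g",(429,266,298,331)),("r",(420,224,346,323))):
    ob=[]
    for s,(u,v) in ((T,c0[:2]),(D,c0[2:])):
        m=gm(s["image"],col);w=np.zeros_like(m);w[v-22:v+22,u-24:u+24]=1;ob.append((s,(m&w).astype(float),0));print(col,(m&w).sum())
    S["g"+col]=ob
    for q in (ob,ob[:1],ob[1:]):
        p,c=fit(q,f,[440 if col=="g" else 530,-240,.1],[10,10,.1]);print(col,p.round(3),c)
E
python3 a.py
python3 - <<'E'
import pickle,cv2,numpy as np
S=pickle.load(open("s0.pkl","rb"))
a=cv2.resize(S["top"]["image"][180:265,180:320],None,fx=4,fy=4,interpolation=cv2.INTER_CUBIC)
b=cv2.resize(S["side"]["image"][150:255,305:375],None,fx=3,fy=3,interpolation=cv2.INTER_CUBIC)
o=np.zeros((600,800,3),np.uint8);o[:340,:560]=a;o[:315,565:775]=b
o[345:345+240,:320]=cv2.resize(S["top"]["image"][195:295,370:450],(320,400))[:240]
c=cv2.resize(S["side"]["image"][305:365,265:380],None,fx=4,fy=4,interpolation=cv2.INTER_CUBIC);o[345:585,325:785]=c
cv2.imwrite("pics/crop.png",o[:,:,::-1])
E
```

```text
chassis [ 5.53117e+02  1.48286e+02 -1.47000e-01 -2.67320e+01] 0.6030199449130497
chassis [ 5.52611e+02  1.47861e+02 -1.49000e-01 -2.63040e+01] 0.4335977966640128
chassis [ 5.53792e+02  1.49472e+02 -1.45000e-01 -2.80860e+01] 0.16052978426214015
g 270
g 358
g [ 4.53830e+02 -2.42322e+02  1.60000e-01] 1.287116920842411
g [ 4.53248e+02 -2.43763e+02  1.62000e-01] 0.5898765432098765
g [ 4.53756e+02 -2.41001e+02  1.23000e-01] 0.6916201117318436
r 351
r 534
r [ 5.44689e+02 -2.26606e+02  1.84000e-01] 0.3336365616383241
r [ 5.44904e+02 -2.27781e+02  1.21000e-01] 0.20398860398860402
r [ 5.44299e+02 -2.25090e+02  2.12000e-01] 0.11827127854887273
```

View pics/crop.png

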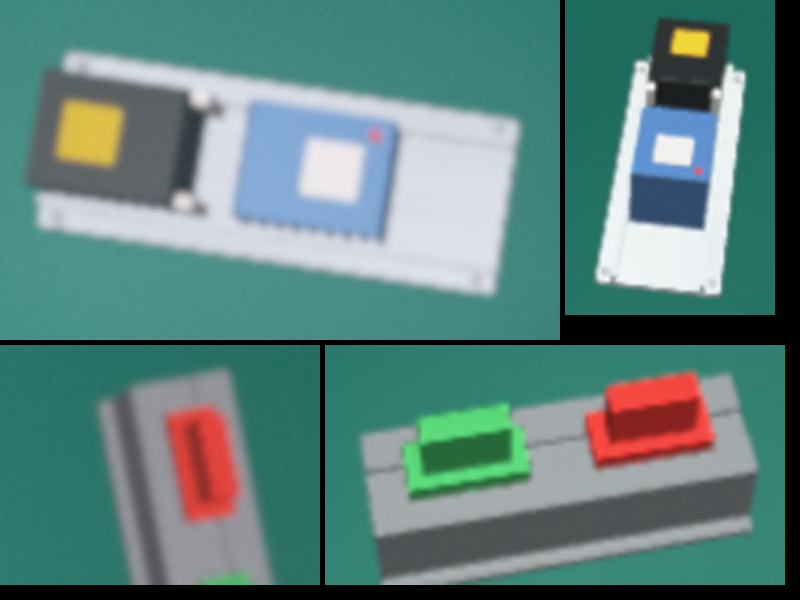

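```bash
cat > h.py <<'E'
from plant import *
import numpy as np
from scipy.spatial.transform import Rotation as Rn
A=-.147; C=np.array([553.1,148.3])
def ch(x,y,z,a=A,c=C): return np.array([c[0]+x*np.cos(a)-y*np.sin(a),c[1]+x*np.sin(a)+y*np.cos(a),z])
def down(a,sgn=1):  # tool y along +/- y axis of a frame with yaw a
    y=sgn*np.array([-np.sin(a),np.cos(a),0]);z=np.array([0,0,-1.]);return Rn.from_matrix(np.c_[np.cross(y,z),y,z]).as_rotvec()
E
python3 - <<'E'
from h import *
for s in(1,-1):
    for p,a in((ch(0,-112,51),A),(ch(0,40.5,150),A),(np.array([453.5,-242.3,200]),.17)):
        q=kin.ik(p,down(a,s)); print(s,None if q is None else np.round(q,2))
E
```

```text
1 [-0.15  0.61  1.61 -0.    0.92 -1.57]
1 [ 0.12  0.55  1.36 -0.    1.23 -1.3 ]
1 [-0.72  0.38  1.5   0.    1.26 -2.46]
-1 [-0.15  0.61  1.61 -0.    0.92  1.57]
-1 [ 0.12  0.55  1.36 -0.    1.23  1.84]
-1 [-0.72  0.38  1.5   0.    1.26  0.68]
```

```bash
python3 - <<'E'
from h import *
import cv2
o=down(A,-1); d=ch(0,1,0)-ch(0,0,0)
claw.gripper_to(0,10)
ctrl.reach(ch(0,-115,180),o); ctrl.line_to(ch(0,-115,51),vel=150)
f0=np.array(status.current_force()); y=-115.; log=[]
while y<-55:
    y+=1.5 if y<-68 else 1.; ctrl.line_to(ch(0,y,51),vel=40)
    f=(np.array(status.current_force())-f0)@d; log.append((y,round(f,1)))
    if f<-14: break
print(log,status.current_eef_pos(),status.current_time_s())
s=imaging.snapshot("top");cv2.imwrite("pics/push.png",s["image"][170:270,170:330,::-1].repeat(4,0).repeat(4,1))
E
```

```text
[(-113.5, np.float64(1.6)), (-112.0, np.float64(1.7)), (-110.5, np.float64(0.6)), (-109.0, np.float64(0.5)), (-107.5, np.float64(1.3)), (-106.0, np.float64(0.8)), (-104.5, np.float64(1.3)), (-103.0, np.float64(0.9)), (-101.5, np.float64(0.5)), (-100.0, np.float64(0.5)), (-98.5, np.float64(1.3)), (-97.0, np.float64(1.5)), (-95.5, np.float64(0.8)), (-94.0, np.float64(1.1)), (-92.5, np.float64(1.0)), (-91.0, np.float64(1.5)), (-89.5, np.float64(1.0)), (-88.0, np.float64(1.7)), (-86.5, np.float64(0.6)), (-85.0, np.float64(1.6)), (-83.5, np.float64(1.1)), (-82.0, np.float64(-0.0)), (-80.5, np.float64(-0.2)), (-79.0, np.float64(-0.7)), (-77.5, np.float64(0.2)), (-76.0, np.float64(0.1)), (-74.5, np.float64(1.0)), (-73.0, np.float64(-0.5)), (-71.5, np.float64(-0.7)), (-70.0, np.float64(0.2)), (-68.5, np.float64(0.5)), (-67.0, np.float64(0.8)), (-66.0, np.float64(-1.1)), (-65.0, np.float64(-0.6)), (-64.0, np.float64(-0.6)), (-63.0, np.float64(-0.4)), (-62.0, np.float64(-0.2)), (-61.0, np.float64(-2.5)), (-60.0, np.float64(-9.0)), (-59.0, np.float64(-14.5))] [543.9536929   88.14756607  51.03803509] 15.2833
```

```bash
python3 - <<'E'
import cv2
E
cat > b.py <<'E'
from h import *; from fit import *
import pickle
p=np.array(status.current_eef_pos()); d=ch(0,1,0)-ch(0,0,0)
ctrl.line_to(p-25*d,vel=150); ctrl.line_to(p-25*d+[0,0,150],vel=250)
claw.gripper_to(45,20)
ctrl.reach([453.5,-200,260],down(.17,-1))
S={}
for n in("top","side"):
    S[n]=imaging.snapshot(n); S[n,"module"]=silhouettes("module",S[n]); S[n,"chassis"]=silhouettes("chassis",S[n])
    print(n,[(x["confidence"],cv2.boundingRect(x["mask"].astype(np.uint8)),x["mask"].sum()) for k in("module","chassis") for x in S[n,k][:2]])
pickle.dump(S,open("s1.pkl","wb"))
S0=pickle.load(open("s0.pkl","rb"))
ob=[]
for n,(u,v) in (("top",(429,266)),("side",(298,331))):
    s=S0[n];h,sa,va=[a.astype(int) for a in cv2.split(cv2.cvtColor(s["image"],cv2.COLOR_RGB2HSV))]
    m=(h>45)&(h<77)&(sa>90)&(va>60);w=np.zeros_like(m);w[v-22:v+22,u-24:u+24]=1;m&=w
    ob.append((s,m.astype(float),0)); print(m.sum(),render(s,[pose(q,453.5,-242,.17,z=6) for q in GA]).sum())
f=lambda p,k:[pose(q,*p[:3],z=6) for q in GA]
for q in(ob,ob[:1],ob[1:]): print(*fit(q,f,[453.5,-242,.17],[5,5,.1]))
print(status.current_time_s())
def im(s,a,b,c,d,z): return cv2.resize(s["image"][a:b,c:d],None,fx=z,fy=z,interpolation=cv2.INTER_CUBIC)
o=np.zeros((600,800,3),np.uint8);x=im(S["top"],180,265,180,320,4);o[:340,:560]=x;x=im(S["side"],150,255,305,375,3);o[:315,565:775]=x
cv2.imwrite("pics/b.png",o[:,:,::-1])
E
python3 b.py
```

```text
top [(0.97, (228, 204, 43, 35), np.int64(1213)), (0.87, (185, 194, 123, 59), np.int64(3816))]
side [(0.98, (327, 180, 30, 40), np.int64(984)), (0.72, (316, 157, 49, 92), np.int64(2225))]
369 428.8941176470588
568 608.6588235294117
[ 4.54171041e+02 -2.43206954e+02  1.83616521e-01] 0.2760968275244752
[ 4.55168483e+02 -2.44693564e+02  2.08046868e-01] 0.16402571868855945
[ 4.53701509e+02 -2.41921209e+02  1.94852469e-01] 0.07324634078983706
18.5917
```

View pics/b.png

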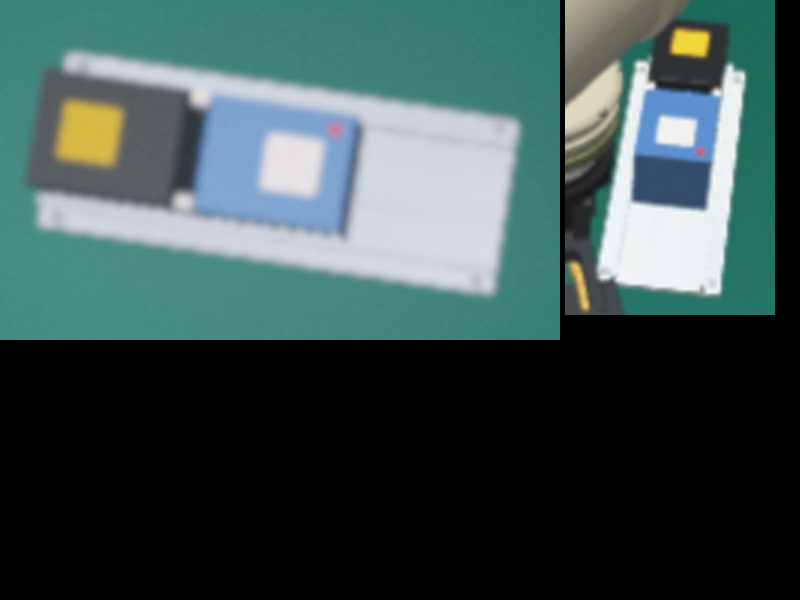

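```bash
cat > c.py <<'E'
from h import *; from fit import *
g=np.array([454.1,-243.]);o=down(.18,-1)
ctrl.reach([*g,200],o); ctrl.line_to([*g,94],vel=120)
print("F",np.round(status.current_force(),1))
claw.gripper_to(5,35); print("open",status.current_opening(),status.current_grasp_force(),np.round(status.current_force(),1))
ctrl.line_to([*g,230],vel=120)
print("open",status.current_opening(),np.round(status.current_force(),1))
# above the slot, tip 25 above module tops: gauge origin = tcp z-88
p=ch(0,41.1,66+25+88)
ctrl.reach(p+[0,0,40],down(A,-1)); ctrl.line_to(p,vel=100); ctrl.hold(.3)
print(np.round(status.current_force(),1),status.current_opening(),status.current_time_s())
o=np.zeros((600,800,3),np.uint8)
for n,(a,b,c,d,z) in {"top":(170,270,170,310,3),"side":(110,250,290,400,4)}.items():
    s=imaging.snapshot(n);x=cv2.resize(s["image"][a:b,c:d],None,fx=z,fy=z,interpolation=cv2.INTER_CUBIC)
    x0=0 if n=="side" else 450
    x=x[:, :800-x0];o[:x.shape[0],x0:x0+x.shape[1]]=x
    np.save(f"c_{n}.npy",s["image"])
cv2.imwrite("pics/c.png",o[:,:,::-1])
E
python3 c.py
```

```text
F [ 0.3 -0.1  0. ]
open 13.88987000025643 34.997656121850014 [ 0.3 -1.2  2.1]
open 14.027761516846848 [-0.5 -0.4 -1.8]
[-0.1  0.2 -1.8] 13.788578886432477 24.3667
```

View pics/c.png

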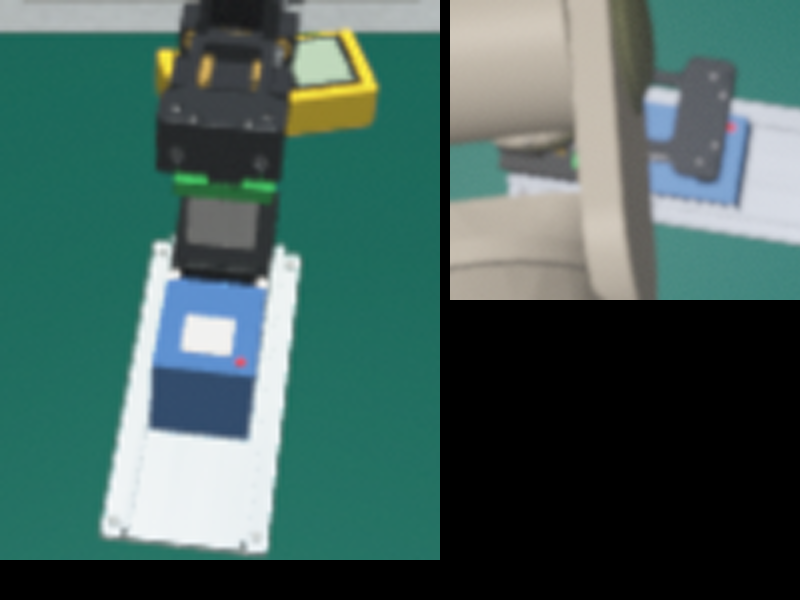

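```bash
cat > d.py <<'E'
from h import *; from fit import *
import pickle
s=pickle.load(open("s0.pkl","rb"))["side"]; img=np.load("c_side.npy")
h,sa,va=[a.astype(int) for a in cv2.split(cv2.cvtColor(img,cv2.COLOR_RGB2HSV))]
m=(h>45)&(h<77)&(sa>110)&(va>60);w=np.zeros_like(m);w[150:164,325:365]=1;m&=w;print(m.sum(),cv2.boundingRect(m.astype(np.uint8)))
SH=box(-30,30,-13,13,48,60)
f=lambda p,k:[pose(SH,*ch(p[0],p[1],0)[:2],A+p[2],z=91)]
# lower part of shoulder front face & underside: whole shoulder minus the fingers' occlusion: use columns
print(fit([(s,m.astype(float),0)],f,[0,41,0],[4,4,.03]))
def cols(row): 
    g=img[row].astype(float);e=g[:,1]-g[:,0]  # greenness vs red
    return e[328:365].astype(int)
P=proj(s,pose(SH,*ch(0,41.1,0)[:2],A,z=91));print(P.round(1))
for r in range(154,161): print(r,cols(r))
# blade: grey on black/white
B=proj(s,pose(box(-21,21,-3,3,0,48),*ch(0,41.1,0)[:2],A,z=91));print(B.round(1))
for r in range(164,171,2): print(r,img[r,328:365].mean(1).astype(int))
# black module +-32 x at top, front edge y=45, and blue module
print(proj(s,np.array([ch(-32,45,66),ch(32,45,66),ch(-32,-44,66),ch(32,-44,66)])).round(1))
for r in (178,240): pass
vs=img[:,:,2].astype(int)-img[:,:,0]
for r in (194,198,202,206): print(r,vs[r,322:362])
E
python3 d.py
```

```text
130 (333, 152, 26, 9)
(array([-3.11053538e-01,  4.21842617e+01,  6.02330905e-03]), np.float64(1.2136651583710405))
[[332.6 158.9]
 [332.8 155. ]
 [333.9 151.8]
 [334.  148. ]
 [357.4 161.3]
 [357.8 157.5]
 [358.4 154.2]
 [358.7 150.4]]
154 [ 77  77  74  75  75  90 116 118 120 118 106 104 100  76  21   6   5   6
   6   5   4   5  17  35  33  24  29  34  18  14  11  19  49  75  76  79
  78]
155 [ 77  79  76  79  76  78  94 101 112 116 116 116 114  99  42  28  28  23
  26  20  18  21  50  83  82  74  75  77  70  65  52  46  65  77  78  77
  78]
156 [ 77  77  76  77  73  67  69  70  72  72  70  72  72  70  57  59  57  53
  54  43  40  46  73 110 112 112 115 117 119 116  97  76  76  78  77  77
  77]
157 [ 78  77  77  77  74  65  65  64  64  63  64  65  64  64  65  65  64  64
  63  60  57  60  65  73  76  83  91  98 107 108  93  70  74  76  78  77
  77]
158 [76 76 76 75 75 70 66 59 54 51 52 57 57 58 63 64 60 63 63 64 64 63 63 65
 64 67 69 70 71 67 48 40 66 76 77 77 76]
159 [76 77 77 77 76 75 66 37 20 18 23 30 32 35 41 42 39 41 44 45 50 53 56 58
 59 63 63 64 64 55 27 32 71 77 77 77 76]
160 
[... 850 characters left out ...]
76
  76]
[[331.7 176.1]
 [356.7 178.6]
 [327.3 201.2]
 [353.5 203.9]]
194 [ 63  42  22   8   6   6  17  83 112 114 114 114 105  48   0  -1  -1  -2
  -1  -1  -2  -1  -1  -1  -2   5  69 110 113 114 113 112  95  35   7   5
   5   6   6   6]
198 [ 45  23   7   6   6  16  75 111 113 113 114 113 112 106  94  88  75  73
  68  54  41  31  20  11  14  38  97 100  91 108 112 105  63  16   6   6
   6   6   6  10]
202 [ 28  13   7   7   8  26  47  62  63  65  67  72  73  76  81  84  91  92
  95 102 103 104 104 107 107 109 106  97  97 106 110  94  40   7   5   6
   6   6   6  13]
206 [25  8  6  6  9 28 44 58 56 57 57 57 57 57 57 57 57 58 57 57 57 57 57 57
 57 56 56 56 57 57 51 32 15  6  6  6  6  6 12 32]
```

The gauge is well held (opening 14). In the side view the blade edges are at columns 336.4 and 353.6, and I predicted 336.3 and 353.3, so it's lined up with the slot. Next is a force-guarded lowering.

```bash
cat > e.py <<'E'
from h import *
f0=np.array(status.current_force()); z=179.; L=[]
R=np.array([[np.cos(A),np.sin(A),0],[-np.sin(A),np.cos(A),0],[0,0,1]])
while z>104.5:
    st=3 if z>156 or 140>z>112 else 1.5
    if z<=109: st=.7
    z-=st; ctrl.line_to(ch(0,41.1,z),vel=50)
    f=R@(np.array(status.current_force())-f0); L.append((round(z,1),*f.round(1).tolist()))
    if f[2]>10 or np.hypot(*f[:2])>15: break
for l in L[::2]: print(l)
print(L[-1],status.current_eef_pos(),status.current_opening(),status.current_time_s())
E
python3 e.py
```

```text
(176.0, -0.9, -0.2, 0.2)
(170.0, -0.0, -0.3, -0.3)
(164.0, 0.1, 0.0, 1.2)
(158.0, -0.3, -0.5, -0.5)
(153.5, 0.5, 0.0, -0.2)
(150.5, -0.8, 0.7, -0.4)
(147.5, 0.0, -0.5, 0.8)
(144.5, -0.9, -0.2, 0.3)
(141.5, -0.2, -0.2, -0.5)
(138.5, -0.5, 0.5, 0.3)
(132.5, -1.4, 0.9, -0.2)
(126.5, -0.6, -0.9, 0.1)
(120.5, -0.1, 0.4, -0.1)
(114.5, -0.4, -0.9, 0.4)
(110.0, -0.1, -0.1, 0.7)
(107.8, -0.6, 0.6, -1.0)
(106.4, 0.1, -0.7, -0.6)
(105.0, -3.5, -2.8, 10.9)
(105.0, -3.5, -2.8, 10.9) [559.18524654 188.94401571 106.08918529] 13.651910145703521 33.2167
```

```bash
cat > f.py <<'E'
from h import *; import cv2
ctrl.line_to(ch(0,41.1,106),vel=20); claw.gripper_to(45); ctrl.hold(.2)
ctrl.line_to(ch(0,41.1,230),vel=150); ctrl.reach([450,-100,300],down(A,-1)); ctrl.hold(.2)
print(status.current_force(),status.current_time_s())
o=np.zeros((600,800,3),np.uint8)
for n,(a,b,c,d,z) in {"top":(180,265,180,300,3),"side":(130,255,300,385,4)}.items():
    s=imaging.snapshot(n);x=cv2.resize(s["image"][a:b,c:d],None,fx=z,fy=z,interpolation=cv2.INTER_CUBIC)
    x0=0 if n=="side" else 400
    o[:x.shape[0],x0:x0+x.shape[1]]=x
cv2.imwrite("pics/f.png",o[:,:,::-1])
E
python3 f.py
```

```text
[ 0.6791503   0.09297475 -0.6950674 ] 36.675
```

View pics/f.png

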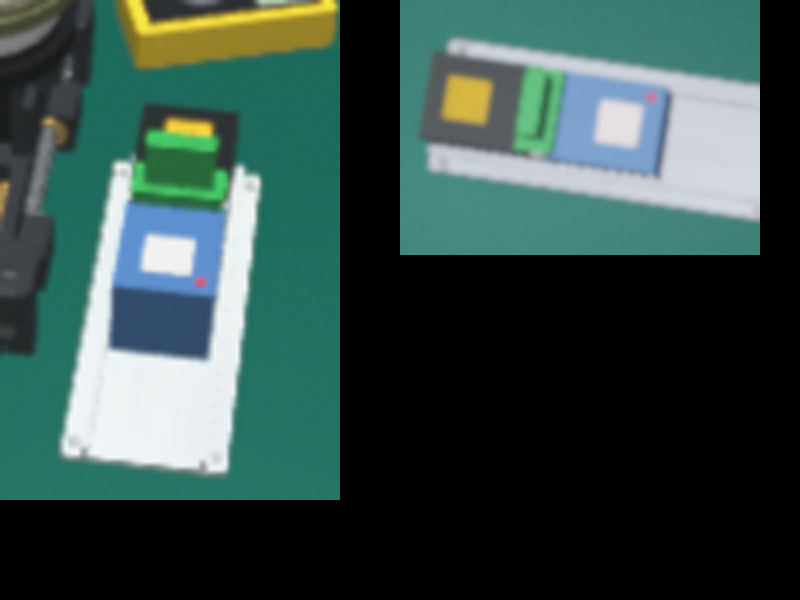

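The gauge stands upright between the modules with its shoulder on their tops. I'll check to sub-pixel that the module hasn't shifted, then hand in.

```bash
python3 - <<'E'
from plant import *
import pickle,cv2,numpy as np
a=pickle.load(open("s1.pkl","rb"))["top"]["image"]; b=imaging.snapshot("top")["image"]
f=lambda i:np.float32(i[200:245,238:285,0])
(d,r)=cv2.phaseCorrelate(f(a),f(b)); print(d,r)
if r>.5 and np.hypot(*d)<.5: print(ctrl.finish_job())
E
```

```text
(-0.0042341383532438215, 0.487553687854831) 1.0135717118227923
the job is handed in; nothing more can be done
None
```

I slid the blue module flush against the spacers and seated the green gauge in the slot with its shoulder on the module tops. The job is handed in at about 37 s of the 58 s limit; the module's only shift after butting was about 1 mm sideways within its rail play, and the call did not return a verdict.

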